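# Key and sprocket onto a gearbox shaft

## Robot

A 6-joint arm with a two-finger parallel gripper is mounted at the origin on the work surface. World frame = base frame: x ahead of the robot, y to its left, z up, the work surface at z = 0. Lengths are in mm, angles in rad, forces in N, time in s.
With the tool pointing down it reaches from about 300 to 775 mm from the base axis. Payload 14.6 kg.
Tool frame: the origin (TCP) lies midway between the tips of the shut fingers; the grasp point (between the pads) lies arm.pinch_z behind it (arm.pinch_z is the distance from the TCP to the grasp point, in mm); z points along the fingers, y is the line along which they close (so a half turn about z gives the same grasp; the last joint's range is limited). The gripper opens to 94 mm and grips with 3 to 60 N. Pads are 16 mm wide; open, the fingers measure 119 mm over their backs; the gripper's body (75 mm by 177 mm) begins 78 mm behind the grasp point.
Start: joints at [-0.067, 0.3, 1.521, -0, 1.321, -0.067], TCP at [549.99, -0.002, 205.446] pointing down, gripper open.
Joint ranges: [-3.03, 3.03], [-0.79, 2.21], [0.23, 2.52], [-1.04, 4.18], [0, 3.07], [-2.55, 2.55]. Speed limits (rad/s): [2.22, 2.22, 2.57, 3.14, 3.14, 3.14].

## Interface

Orientations are given as a rotation vector (axis times angle).
In Python, from station import sensors, viewer, arm, finder gives the robot as it stands. The module is installed in compiled form; this text tells all that it offers.
- The arm moves only by the shell command python3 -m handwheel 'ROWS' [FORCE]. ROWS is JSON, a list of rows, each a list of 7 numbers: the closure, from -1 (fully open) to 1 (shut), then the shift along the tool's x, y, z in mm, then the turn, a rotation vector about the tool's x, y, z in rad. In form: [[jaw, x, y, z, rx, ry, rz], ...]. A call has 1 to 8 rows; each row is the pose to reach, as a shift and turn from the pose commanded when the call began, along the tool's axes at that moment; what a row does not reach only later rows make up. A row lasts 1/8 s, in which the tool goes at most 62.5 mm and 10.7 degrees, less where a joint would pass 70% of its speed; a pose out of reach is approached as far as the arm can. A call with a gripper value outside its range is refused whole. The fingers move at their own pace and stop on an object; FORCE is the grip in N (left out, the last holds). Time passes only in rows, so rows that repeat a pose let the fingers close. It gives the time, the measured TCP pose, the force, the opening and the grip force at its end, in the units of the state.
- sensors.get_state(): the state, without advancing time (a new reading comes with each control period).
- viewer.capture(name): name is "scene" or "side" or "wrist"; returns the picture (400x640x3 uint8, blue, green, red); there is no depth.
- viewer.get_calibration(name): a dict with "mtx" (3x3 intrinsics, pixels), "view" (4x4, takes a point from world to camera coordinates); the wrist camera has in their place "T_tool_cam" (4x4, takes a point from camera to tool coordinates, whose origin is the TCP and whose axes are the flange's). Camera axes: x right, y down, z forward; pixel columns grow to the right and rows downward; lengths in mm; the calibration is good to about 2 mm. A picture is of the moment at which its call begins: read the wrist's pose just before it. get_calibration takes no time and is no camera call.
- arm.sign_off(): hands the job in; it is judged then, once.
Trained networks look in the newest picture that a camera, given by its name, has taken for a name from the list of things; names that differ only in an ending like _2 or _b are one class to them, and where a whole thing is asked for, a point or a joint stands for the part that bears it (a point fixed in the world has none). Each returns a list of dicts, best first, with "conf" (0 to 1); they miss things now and then, are a little off and sometimes report something else, mostly with a low value. They report only what shows in the picture. A call takes as long as a camera call.
- finder.find_in(target, camera): "rect" ([left, top, width, height] in pixels, round what is visible of it).
The state is a dict: "t": time; "qpos": joint angles; "qd": joint speeds; "joint_torque": joint torques, N m; "ee_pos": TCP position; "eef_rot": TCP orientation; "wrist_force": force on the tool from outside, world axes, zero at the start; "ft_torque": the same for the moment, N m; "gripper_width": finger opening in mm; "finger_force": force on a finger pad.
Only numpy, scipy, OpenCV 4.12 (cv2) and the standard library are available. Lean on these libraries where they do the work, as an engineer would, in place of code of your own. Each camera call takes 0.05 s, during which the arm holds its last target. There are 200 camera calls.

## Task

Fit the larger of the two loose keys into the slot in the gearbox's sloping output shaft and let it go lying fully home in the slot, then slide the chain sprocket on, plate side first and boss outward, with its keyway over the key, until it is fully home against the shaft's shoulder, and let go. Do not force it: if the sprocket stops at the end of the key, turn it until the keyway finds the key. Leave the other things on the bench where they are.

Things in the scene. Friction and masses are not known exactly. Their poses are not given: they have to be found in the camera images.
- gearbox: Grey worm gearbox, 165 mm wide, in a blue tilting repair stand fixed to the bench (base plate 240 x 250 mm, side plates up to 165 mm high). Origin: centre of the stand's underside. Its steel output shaft leans 42 degrees from vertical toward the gearbox's own -x (roughly toward the robot); the shaft's shoulder lies at (-60, 0, 195) mm in this frame.
- bearing_cap: Round cap on the gearbox from which the output shaft comes. Origin: on the shaft's axis, level with the shoulder (collar, diameter 58 mm) that the sprocket comes home against. z: along the shaft, outward and up; x: square to it in the shaft's upright plane, pointing up and away from the robot; y = z cross x. Fixed: it does not show how the shaft is turned.
- key_level (a point): Point on the shaft's axis 34.5 mm from the shoulder, level with the middle of the key slot. Slot: 13.4 mm wide, 63 mm long, both ends closed, flat floor 16 mm from the axis (about 5 mm deep at its side walls). It lies up to 0.3 rad either way round the axis from the cap's x, a different way each time: to be seen, or felt for with the key. The worm holds the shaft fast up to 8 N m.
- shaft_end (a point): Centre of the shaft's free end, 87 mm from the shoulder, axes as the cap's. Shaft: steel, 44 mm in diameter, 4 mm chamfer at this end, plain round for the last 21 mm, beyond the slot.
- key: Key for that slot: plain steel bar, 12 x 12 x 60 mm, 0.07 kg, the larger of the two keys on the bench. Origin at its middle (6 mm above the bench when lying); x along its length; its four long sides are alike. Home in the slot its middle is 22 mm from the shaft's axis, within 1.5 mm of key_level along it, and half its height stands proud.
- sprocket: Steel chain sprocket lying flat, boss up, about 0.8 kg. Toothed plate at the bottom, 104 mm over the teeth, 9 mm thick; round boss above it, diameter 68 mm, up to 36 mm above the underside. Origin: centre of the bore at the underside; z through the bore to the boss end. It is fitted plate first; when home its origin meets bearing_cap's.
- keyway (a point): Middle of the keyway in the sprocket's bore, 25 mm from the bore axis on the sprocket's own +x side, 18 mm above the underside, axes as sprocket. Keyway 13.4 mm wide, out to 29 mm from the axis, open at both ends. The bore is 45.4 mm in diameter.
- small_key: small square key, 8 x 8 x 38 mm, bare steel, too small for this slot; a bystander. Origin: centre of its underside, x along its length.
- collar: plain steel ring, outside 66 mm, hole 46 mm, 18 mm high, lying flat; a bystander. Origin: centre of its underside.
- bearing: ball bearing ring, outside 72 mm, hole 34 mm, 20 mm high, lying flat; a bystander. Origin: centre of its underside.
- wrench: combination wrench, 190 mm long, lying flat; a bystander. Origin: middle of its underside, handle to its -x.
- hammer: hammer, 280 mm long, lying flat; a bystander. Origin: middle of its underside, handle to its -x.
- oil: grey oil bottle, diameter 68 mm, 200 mm tall, upright; a bystander. Origin: centre of its underside.
- grease: blue grease tin, diameter 80 mm, 85 mm tall, upright; a bystander. Origin: centre of its underside.
- socket: dark steel impact socket standing on end, diameter 38 mm, 60 mm tall; a bystander. Origin: centre of its underside.

How it is judged (in metres and radians):
On the way:
1. the key lies fully home in the shaft's slot, released (distance between key and key_level below 0.0245 m and z of key in the frame of bearing_cap between 0.0315 and 0.0375 m and angle between the x axis of key and the z axis of bearing_cap, either way round below 0.05 rad and contact force between the fingers and key below 0.3 N), for 0.3 s.
At the end, for the whole second after the job is handed in: The key lies in the slot (its middle under 24.5 mm from the axis, within 3 mm of key_level along it, 0.05 rad of parallel). The sprocket is on the shaft, boss outward, keyway over the key, underside within 3 mm of the shoulder, centred within 2 mm, square within 0.05 rad, at rest (distance between key and key_level below 0.0245 m and z of key in the frame of bearing_cap between 0.0315 and 0.0375 m and angle between the x axis of key and the z axis of bearing_cap, either way round below 0.05 rad and z of sprocket in the frame of bearing_cap between -0.003 and 0.003 m and x of sprocket in the frame of bearing_cap between -0.002 and 0.002 m and y of sprocket in the frame of bearing_cap between -0.002 and 0.002 m and angle between the z axis of sprocket and the z axis of bearing_cap, either way round below 0.05 rad and y of key in the frame of sprocket between -0.003 and 0.003 m and x of key in the frame of sprocket above 0.018 m and linear speed of sprocket below 0.01 m/s); the robot touches nothing.
It fails at once if a bystander is moved more than 30 mm (distance of any of small_key, collar, bearing, wrench, hammer, oil, grease, socket from where it was at the start of the episode above 0.03 m).
It fails at once if the sprocket is forced against the key with more than 60 N (contact force between sprocket and key above 60 N).
It also fails if it takes over 72 s, if anything falls off the work surface, if the arm or the gripper's body presses on something with over 40 N, if the wrist force passes 120 N, or if a joint passes its speed limit or range.

## Working session

There is one attempt and no reset: what is moved stays moved. The work goes in short steps, Python scripts to look and compute and a shell command to move; the robot and the scene stay as the last step left them, time stands still between calls to the robot, and variables do not carry over. Pictures are saved under pics/ and viewed, at most 10 in all, crops included, and the job is handed in when it is done.

```bash
ls; mkdir -p pics; cat > h.py <<'E'
import numpy as np, cv2
from scipy.spatial.transform import Rotation as R
from station import sensors, viewer, arm, finder
def cam(name, st=None):
    c=viewer.get_calibration(name)
    K=np.array(c["mtx"])
    if "view" in c: V=np.array(c["view"])
    else:
        st=st or sensors.get_state()
        T=np.eye(4);T[:3,:3]=R.from_rotvec(st["eef_rot"]).as_matrix();T[:3,3]=st["ee_pos"]
        V=np.linalg.inv(T@np.array(c["T_tool_cam"]))
    return K,V
def proj(KV,P):
    K,V=KV;p=np.atleast_2d(P)@V[:3,:3].T+V[:3,3];q=p@K.T;return q[:,:2]/q[:,2:]
def ray(KV,uv):
    K,V=KV;d=V[:3,:3].T@np.linalg.solve(K,[uv[0],uv[1],1]);return -V[:3,:3].T@V[:3,3],d
def onplane(KV,uv,z):
    o,d=ray(KV,uv);return o+d*(z-o[2])/d[2]
E
cat > a.py <<'E'
from h import *
st=sensors.get_state();print(st, arm.pinch_z)
for n in ("scene","side","wrist"):
    im=viewer.capture(n);cv2.imwrite(f"pics/{n}0.png",im)
    kv=cam(n,st);print(n,np.round(np.linalg.inv(kv[1]),2).tolist(),np.round(kv[0]).tolist())
    for t in ("key","sprocket","small_key","gearbox","bearing_cap","keyway","collar"):
        try:
            for r in finder.find_in(t,n)[:2]:
                x,y,w,h=r["rect"];print(n,t,np.round(r["rect"]),round(r["conf"],2),np.round(onplane(kv,(x+w/2,y+h/2),0)[:2]))
        except Exception as e: print(t,e)
E
python3 a.py
```

```text
pics
{'t': 0.0, 'qpos': array([-6.66180617e-02,  3.00428670e-01,  1.52154819e+00, -5.93234169e-05,
        1.32070386e+00, -6.65683141e-02]), 'qd': array([-0.00026411, -0.00097238,  0.0005432 ,  0.00046229, -0.00069504,
        0.00078198]), 'joint_torque': array([ 1.26507352e-01, -5.31284666e+01, -3.51953995e+01,  1.20391706e-01,
        5.36460313e-02, -1.10651233e-02]), 'ee_pos': array([ 5.49749273e+02, -1.17297816e-02,  2.04923521e+02]), 'eef_rot': array([-2.22092794e+00, -2.22085014e+00,  1.19307906e-03]), 'wrist_force': array([0.25090592, 0.46192154, 0.17112549]), 'ft_torque': array([-0.00345347,  0.0247974 , -0.00144547]), 'finger_force': 0.11699587332259398, 'gripper_width': 93.90278224424111} 18.8
scene [[0.55, 0.66, -0.51, 1197.11], [0.84, -0.44, 0.33, -409.2], [-0.01, -0.61, -0.8, 1180.85], [0.0, 0.0, 0.0, 1.0]] [[433.0, 0.0, 326.0], [0.0, 433.0, 201.0], [0.0, 0.0, 1.0]]
scene key [231. 233.  10.  15.] 0.6 [ 410. -252.]
scene key [324. 195.  43.  27.] 0.18 [501. 114.]
scene sprocket [360. 157.  27.  19.] 0.92 [400. 306.]
scene gearbox [302. 177. 106. 126.] 0.55 [621.  67.]
[... 667 characters left out ...]
e bearing_cap [277. 179.  31.  33.] 0.93 [ 668. -293.]
side bearing_cap [330. 344.  67.  51.] 0.59 [364. 469.]
side keyway [332. 299.  39.  30.] 0.69 [404. 297.]
side collar [355. 204.  14.   2.] 0.64 [ 407. -255.]
side collar [359. 229.  19.  18.] 0.63 [376. -52.]
wrist [[1.0, 0.0, -0.0, 550.6], [0.0, -0.96, -0.27, 77.18], [-0.0, 0.27, -0.96, 384.8], [0.0, 0.0, 0.0, 1.0]] [[333.0, 0.0, 324.0], [0.0, 333.0, 199.0], [0.0, 0.0, 1.0]]
wrist key [201. 357.  36.   9.] 0.61 [ 404. -264.]
wrist gearbox [272.   2. 353. 310.] 0.95 [694.  21.]
wrist bearing_cap [332.  76. 203. 201.] 0.72 [678.  -2.]
wrist collar [143. 174.  64.  56.] 0.55 [370. -34.]
wrist collar [334.  76. 201. 200.] 0.32 [679.  -1.]
```

```bash
python3 - <<'E'
import cv2
a=cv2.imread("pics/scene0.png")[120:360,180:500];b=cv2.imread("pics/side0.png")[150:390,200:520]
cv2.imwrite("pics/m.png",cv2.resize(a,None,fx=2.5,fy=2.5,interpolation=cv2.INTER_CUBIC))
cv2.imwrite("pics/m2.png",cv2.resize(b,None,fx=2.5,fy=2.5,interpolation=cv2.INTER_CUBIC))
E
```

```text
(no output)
```

View pics/m.png

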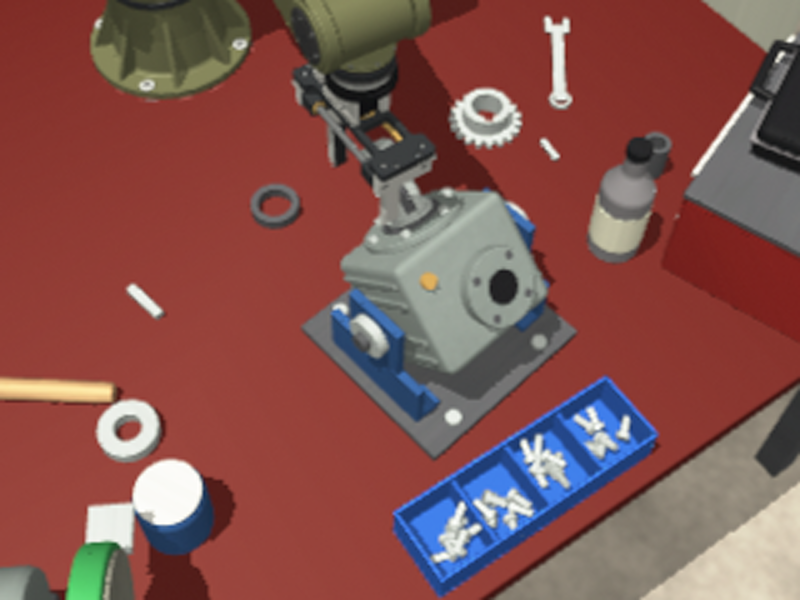

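View pics/wrist0.png

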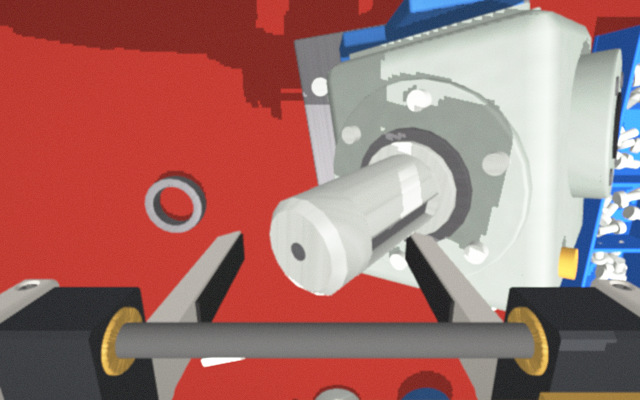

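The scene view shows the key at (238,240) px and the sprocket at (373,167). In the wrist view the shaft-end hole is at about (298,250), the collar centre at about (415,188), and the slot shows as a dark streak from (375,240) to (430,200).

```bash
python3 - <<'E'
from h import *
st=sensors.get_state();kv=cam("wrist",st)
e=onplane(kv,(298,250),259.65);s=onplane(kv,(415,188),195)
print(e,s,np.hypot(*(e-s)[:2]),np.degrees(np.arctan2(*(s-e)[1::-1])))
im=cv2.imread("pics/wrist0.png");kk=cv2.imread("pics/scene0.png")
# scene key blob orientation
kvs=cam("scene")
g=cv2.cvtColor(kk,cv2.COLOR_BGR2HSV);m=((g[...,1]<90)&(g[...,2]>120)).astype(np.uint8)
for nm,(x,y,w,h) in dict(key=(226,226,24,26),spr=(352,148,44,36)).items():
    mm=np.zeros_like(m);mm[y:y+h,x:x+w]=m[y:y+h,x:x+w]
    ys,xs=np.nonzero(mm)
    P=np.array([onplane(kvs,(a,b),12)[:2] for a,b in zip(xs,ys)])
    c=P.mean(0);w_,v=np.linalg.eigh(np.cov((P-c).T));print(nm,len(P),c,np.sqrt(w_*12),v[:,1],np.degrees(np.arctan2(v[1,1],v[0,1])))
E
```

```text
[539.84264787  20.70879095 259.65      ] [603.92297621  31.19631551 195.        ] 64.9328626403328 9.294747734366041
key 89 [ 417.4865652  -249.94175156] [16.81154307 62.60144002] [-0.97768165 -0.21009185] -167.87226496413615
spr 517 [411.10162816 299.18142755] [ 89.74304507 103.53369409] [-0.74938186  0.66213808] 138.5368607218095
```

```bash
cat >> h.py <<'E'
def rel(p,Rm,st=None):
    "shift and turn (tool axes) from present pose to world pose p,Rm"
    st=st or sensors.get_state();R0=R.from_rotvec(st["eef_rot"]).as_matrix()
    d=R0.T@(np.array(p)-st["ee_pos"]);r=R.from_matrix(R0.T@Rm).as_rotvec();return np.round(d,1).tolist(),np.round(r,3).tolist()
def capframe(e_xy,yaw):
    c,s=np.cos(yaw),np.sin(yaw);S,C=np.sin(np.radians(42)),np.cos(np.radians(42))
    z=np.array([-S*c,-S*s,C]);x=np.array([C*c,C*s,S]);y=np.cross(z,x)
    e=np.array([*e_xy,195+87*C]);return e-87*z,np.c_[x,y,z]   # shoulder, axes
E
python3 - <<'E'
from h import *
o,F=capframe((540,21),np.radians(9.3));x,y,z=F.T
T=o+34.5*z+105*x
Rm=np.c_[z,y,-x];print(np.linalg.det(Rm),T);print(rel(T,Rm),rel(T,np.c_[-z,-y,-x]))
E
python3 -m handwheel '[[-1,0,0,-60,0,0,0],[-1,0,0,-120,0,0,0],[-1,0,0,-150,0,0,0]]'
```

```text
1.0 [651.67216211  39.28701786 290.89721015]
([39.3, 101.7, -85.4], [0.721, 0.613, -1.62]) ([39.3, 101.7, -85.4], [0.588, -0.691, 1.32])
t: 1.58
ee_pos: [550.2, 0.0, 358.9]
eef_rot: [2.219, 2.219, 0.004]
wrist_force: [0.4, 0.5, -0.8]
gripper_width: 93.9
finger_force: 0.0
```

```bash
python3 -m handwheel '[[-1,40,120,0,0.721,0.613,-1.62],[-1,40,120,0,0.721,0.613,-1.62],[-1,40,120,0,0.721,0.613,-1.62],[-1,40,120,0,0.721,0.613,-1.62],[-1,40,120,0,0.721,0.613,-1.62],[-1,40,120,0,0.721,0.613,-1.62],[-1,40,120,0,0.721,0.613,-1.62],[-1,40,120,0,0.721,0.613,-1.62]]'; python3 -m handwheel '[[-1,0,0,0,0,0,0],[-1,0,0,0,0,0,0]]'
python3 - <<'E'
from h import *
st=sensors.get_state();print(st["qpos"])
o,F=capframe((540,21),np.radians(9.3));x,y,z=F.T
print(rel(o+34.5*z+105*x,np.c_[z,y,-x],st))
E
```

```text
t: 2.58
ee_pos: [633.9, 38.7, 339.4]
eef_rot: [-0.397, -2.473, 0.058]
wrist_force: [-0.9, 0.2, 0.1]
gripper_width: 93.9
finger_force: 0.0
t: 2.82
ee_pos: [634.4, 38.9, 340.4]
eef_rot: [-0.41, -2.477, 0.059]
wrist_force: [0.3, 0.8, 0.6]
gripper_width: 94.1
finger_force: 0.0
[-0.01571151  1.00055602  0.23508205  0.07933902  2.53515018 -1.2083006 ]
([-41.4, 12.0, 29.8], [0.195, 0.184, -0.423])
```

```bash
python3 - <<'E'
from h import *
st=sensors.get_state()
im=viewer.capture("wrist");cv2.imwrite("pics/w1.png",im);np.save("w1.npy",np.r_[st["ee_pos"],st["eef_rot"]])
kv=cam("wrist",st);o,F=capframe((540,21),np.radians(9.3))
print(proj(kv,[o,o+87*F[:,2]]))
E
```

```text
[[326.64416129 243.20883951]
 [290.099194   172.31120759]]
```

View pics/w1.png

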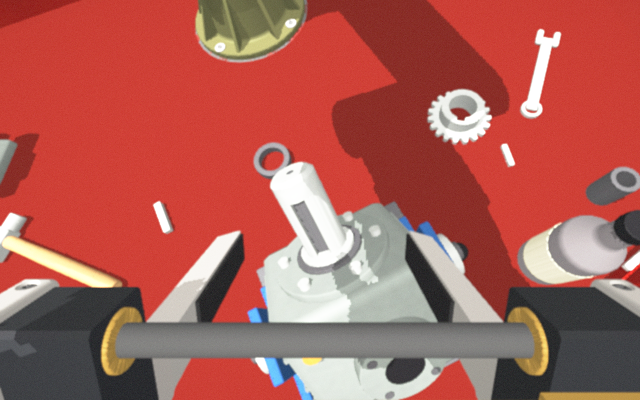

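The wrist view shows the shaft end at about (293,172) and the slot running from about (293,205) to (322,250). The key is at (163,217) and the sprocket at (460,117).

```bash
python3 - <<'E'
import cv2
a=cv2.imread("pics/w1.png")[150:280,250:390]
cv2.imwrite("pics/w1c.png",cv2.resize(a,None,fx=4.6,fy=4.6,interpolation=cv2.INTER_CUBIC))
E
```

```text
(no output)
```

View pics/w1c.png

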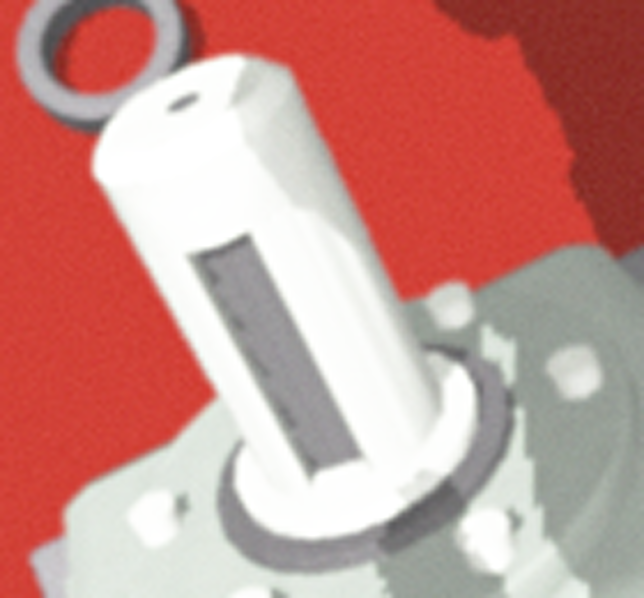

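```bash
cat > fit.py <<'E'
from h import *
from scipy.optimize import least_squares
a=np.load("w1.npy");kv1=cam("wrist",dict(ee_pos=a[:3],eef_rot=a[3:]))
kv0=cam("wrist",dict(ee_pos=[549.75,0,204.9],eef_rot=[-2.22093,-2.22085,.0012]))
c=lambda *p:np.array(p)/4.6+np.array([250,150])-0.4
hole=c(183,102);TL,TR,BL,BR=c(190,255),c(250,236),c(312,478),c(362,458)
L=c(97,175),c(245,440);Rr=c(295,75),c(437,390)
def linedist(p,a,b):
    d=(b-a)/np.linalg.norm(b-a);return (p-a)@np.array([-d[1],d[0]])
def silh(kv,o,F):
    C=-kv[1][:3,:3].T@kv[1][:3,3];v=F.T@(C-o);al=np.arctan2(v[1],v[0]);b=np.arccos(22/np.hypot(v[0],v[1]))
    return [(o+F@[22*np.cos(t),22*np.sin(t),10],o+F@[22*np.cos(t),22*np.sin(t),80]) for t in (al+b,al-b)]
def res(p,full=False):
    o,F=capframe(p[:2],p[2]);ph=p[3]
    r=list(proj(kv1,o+87*F[:,2])[0]-hole)
    r+=list((proj(kv0,o+87*F[:,2])[0]-np.array([298,250]))*0.5)
    rot=lambda x,y,z:o+F@[x*np.cos(ph)-y*np.sin(ph),x*np.sin(ph)+y*np.cos(ph),z]
    s=[proj(kv1,np.array(q)) for q in silh(kv1,o,F)]
    # match each silhouette to nearest line
    for q in s:
        l=min((L,Rr),key=lambda l:abs(linedist(q[0],*l)));r+=[linedist(q[0],*l),linedist(q[1],*l)]
    m=[proj(kv1,rot(20.95,sy*6.7,sz))[0] for sy,sz in ((1,66),(-1,66),(1,3),(-1,3))]
    obs=[TL,TR,BL,BR]
    if np.linalg.norm(m[0]-TL)>np.linalg.norm(m[1]-TL): obs=[TR,TL,BR,BL]
    for i in (0,1): r+=list(m[i]-obs[i])
    r+=[linedist(m[2],obs[0],obs[2]),linedist(m[3],obs[1],obs[3])]
    return np.array(r)
s=least_squares(res,[540,21,.16,0.1]);print(s.x,np.degrees(s.x[2]),np.round(s.fun,1))
np.save("cap.npy",s.x);print(capframe(s.x[:2],s.x[2])[0])
J=s.jac;print(np.sqrt(np.diag(np.linalg.inv(J.T@J))))
# key & sprocket from w1
im=cv2.imread("pics/w1.png");g=cv2.cvtColor(im,cv2.COLOR_BGR2HSV);m=((g[...,1]<110)&(g[...,2]>120)).astype(np.uint8)
for nm,(x,y,w,h),z in (("key",(145,195,35,45),12),("spr",(424,85,72,64),20)):
    mm=np.zeros_like(m);mm[y:y+h,x:x+w]=m[y:y+h,x:x+w];ys,xs=np.nonzero(mm)
    P=np.array([onplane(kv1,(u,v),z)[:2] for u,v in zip(xs,ys)]);k=P.mean(0);w_,v=np.linalg.eigh(np.cov((P-k).T));print(nm,len(P),k,np.sqrt(w_*12),np.degrees(np.arctan2(v[1,1],v[0,1])))
E
python3 fit.py
```

```text
[ 5.39566178e+02  2.09089927e+01  1.52014785e-01 -2.78642271e-01] 8.709805597759276 [ 0.5  0.2  1.6  0.5 -0.6  0.1  0.2 -0.2 -0.1 -1.3 -0.7 -0.7 -0.6  0.9]
[597.10921235  29.72439303 195.        ]
[0.46257146 0.44695789 0.01354693 0.03680679]
key 345 [ 416.85792315 -246.27982593] [18.2047003  65.98409131] -165.46042807224885
spr 2565 [412.91183633 296.87575182] [90.41302689 96.49107376] 136.44066381842887
```

```bash
python3 - <<'E'
from h import *
t=np.radians(194.5);x=np.array([np.cos(t),np.sin(t),0]);z=np.array([0,0,-1.]);y=np.cross(z,x)
print(rel([417,-247,150],np.c_[x,y,z]))
E
```

```text
([-31.3, -305.7, 266.1], [0.035, -0.64, -0.561])
```

```bash
python3 -m handwheel '[[-1,-10,-60,0,0,-0.1,-0.1],[-1,-15,-120,0,0,-0.25,-0.2],[-1,-20,-180,0,0.02,-0.4,-0.3],[-1,-31,-240,40,0.03,-0.64,-0.5],[-1,-31,-300,90,0.035,-0.64,-0.56],[-1,-31,-306,150,0.035,-0.64,-0.56],[-1,-31,-306,210,0.035,-0.64,-0.56],[-1,-31,-306,266,0.035,-0.64,-0.56]]'; python3 -m handwheel '[[-1,0,0,0,0,0,0],[-1,0,0,0,0,0,0]]'
cat > key.py <<'E'
from h import *
import sys
st=sensors.get_state();im=viewer.capture("wrist");cv2.imwrite("pics/"+sys.argv[1],im);kv=cam("wrist",st)
print(st["qpos"])
r=[q for q in finder.find_in("key","wrist")];print(r[:2])
g=cv2.cvtColor(im,cv2.COLOR_BGR2HSV);m=((g[...,1]<110)&(g[...,2]>110)).astype(np.uint8)
n,l,s,c=cv2.connectedComponentsWithStats(m)
u,v=proj(kv,[417,-247,12])[0];print(u,v)
x,y,w,h=r[0]["rect"];cu=(x+w/2,y+h/2)
i=min(range(1,n),key=lambda i:np.hypot(*(c[i]-cu)) if s[i,4]>100 else 1e9);print(s[i],c[i])
mm=(l==i).astype(np.uint8)
q=cv2.findContours(mm,cv2.RETR_EXTERNAL,cv2.CHAIN_APPROX_NONE)[0][0][:,0,:]
for z in (12,):
    P=np.array([onplane(kv,p,z)[:2] for p in q]).astype(np.float32);rr=cv2.minAreaRect(P);print(z,rr,cv2.boxPoints(rr).tolist())
E
python3 key.py k0.png
```

```text
t: 3.88
ee_pos: [423.7, -248.5, 160.0]
eef_rot: [-0.393, 3.116, -0.0]
wrist_force: [1.3, 0.2, -0.6]
gripper_width: 93.8
finger_force: 0.0
t: 4.12
ee_pos: [426.3, -248.7, 162.4]
eef_rot: [-0.397, 3.115, -0.001]
wrist_force: [0.9, 0.5, 1.0]
gripper_width: 94.3
finger_force: 0.0
[-6.02567463e-01  2.15468279e-01  1.73190380e+00  4.57266673e-04
  1.19263922e+00 -2.42729358e+00]
[{'rect': [323.5, 145.0, 10.7, 57.8], 'conf': 0.84}]
329.226034352392 177.31121798658634
[321 143  16  61 838] [328.14677804 172.81622912]
12 ((413.7395324707031, -249.0211639404297), (61.78664779663086, 13.949869155883789), 12.65436840057373) [[382.0686340332031, -248.98342895507812], [385.1246032714844, -262.5944519042969], [445.4104309082031, -249.05889892578125], [442.3544616699219, -235.4478759765625]]
```

```bash
cat > kin.py <<'E'
from h import *
from scipy.optimize import least_squares
D=[(.3004,1.5215,1.3207,548.5,204.9),(.2155,1.7319,1.1926,np.sqrt(426.3**2+248.7**2-37**2),162.4),(1.0006,.2351,2.535,634.5,340.4)]
def fk(p,q2,q3,q5):
    a1,h,a2,a3,d,L=p;s=q2+q3;return a1+a2*np.sin(q2)+a3*np.sin(s+d)+L*np.sin(s+q5),h+a2*np.cos(q2)+a3*np.cos(s+d)+L*np.cos(s+q5)
pr=np.array([0,350,400,400,0,280])
s=least_squares(lambda p:np.r_[[v for a in D for v in np.subtract(fk(p,*a[:3]),a[3:])],(p-pr)*[.01,.01,.005,.005,3,.01]],pr)
p=s.x;print(p,s.fun[:6])
c=np.load("cap.npy");o,F=capframe(c[:2],c[2]);x,y,z=F.T;n=np.cos(c[3])*x+np.sin(c[3])*y
for dist in (22,45,60,80):
  for tilt in (0,8,16,24):
    zt=-(n*np.cos(np.radians(tilt))+z*np.sin(np.radians(tilt)))
    T=o+34.5*z+dist*n;W=T-p[5]*zt;r=np.hypot(W[0],W[1])
    v=np.hypot(np.sqrt(r*r-37**2)-p[0],W[2]-p[1]);print(dist,tilt,np.round(W),"reach frac",round(v/(p[2]+p[3]),3))
W=np.array(fk(p,*D[2][:3]))-p[5]*np.array([np.sin(sum(D[2][:3])),np.cos(sum(D[2][:3]))]);print(np.hypot(W[0]-p[0],W[1]-p[1])/(p[2]+p[3]))
t=np.radians(192.65);x=np.array([np.cos(t),np.sin(t),0]);zz=np.array([0,0,-1.]);y=np.cross(zz,x)
print(rel([414.5,-249,6.5],np.c_[x,y,zz]))
E
python3 kin.py
```

```text
[6.23984223e+00 2.31865853e+02 4.18459781e+02 4.46961862e+02
 1.05887641e-01 2.70689200e+02] [ 0.07240371 -0.19668172 -0.06265447  0.17290694 -0.01037323  0.03558819]
22 0 [793. -22. 409.] reach frac 0.931
22 8 [766. -25. 435.] reach frac 0.909
22 16 [736. -28. 458.] reach frac 0.882
22 24 [703. -29. 476.] reach frac 0.852
45 0 [810. -25. 424.] reach frac 0.955
45 8 [784. -29. 450.] reach frac 0.932
45 16 [753. -31. 472.] reach frac 0.906
45 24 [720. -33. 490.] reach frac 0.877
60 0 [822. -28. 433.] reach frac 0.97
60 8 [795. -31. 460.] reach frac 0.948
60 16 [764. -34. 482.] reach frac 0.922
60 24 [731. -35. 500.] reach frac 0.893
80 0 [837. -31. 446.] reach frac 0.991
80 8 [810. -35. 473.] reach frac 0.969
80 16 [779. -37. 495.] reach frac 0.944
80 24 [746. -38. 513.] reach frac 0.915
0.9855169430990908
([12.0, 2.8, 155.7], [-0.001, 0.001, 0.034])
```

```bash
python3 -m handwheel '[[-1,12,3,60,0,0,0.034],[-1,12,3,115,0,0,0.034],[-1,12,3,145,0,0,0.034],[-1,12,3,155.5,0,0,0.034],[-1,12,3,155.5,0,0,0.034]]' 30; python3 - <<'E'
from h import *
t=np.radians(192.65);x=np.array([np.cos(t),np.sin(t),0]);zz=np.array([0,0,-1.]);y=np.cross(zz,x)
print(rel([414.5,-249,6.5],np.c_[x,y,zz]))
E
```

```text
t: 4.85
ee_pos: [413.2, -248.2, 5.6]
eef_rot: [0.348, -3.121, -0.002]
wrist_force: [0.8, 0.1, 0.1]
gripper_width: 93.9
finger_force: 0.0
([-1.1, -1.1, -0.9], [0.001, -0.001, 0.001])
```

```bash
python3 -m handwheel '[[1,0,0,0,0,0,0],[1,0,0,0,0,0,0],[1,0,0,0,0,0,0],[1,0,0,0,0,0,0],[1,0,0,0,0,0,0],[1,0,0,0,0,0,0],[1,0,0,0,0,0,0]]' 30
```

```text
t: 5.72
ee_pos: [412.3, -247.8, 4.8]
eef_rot: [0.347, -3.12, -0.003]
wrist_force: [-0.2, -0.0, -0.2]
gripper_width: 27.3
finger_force: 0.0
```

```bash
python3 -m handwheel '[[1,-2,0,-1.7,0,0,0],[1,-2,0,-1.7,0,0,0],[1,-2,0,-1.7,0,0,0],[1,-2,0,-1.7,0,0,0]]' 30; python3 -c "
from h import *
o=sensors.get_state();print(o['ee_pos'],o['gripper_width'])"
```

```text
t: 6.22
ee_pos: [414.5, -247.4, 6.8]
eef_rot: [0.347, -3.121, -0.002]
wrist_force: [2.6, 1.6, 4.3]
gripper_width: 11.2
finger_force: 30.0
[ 414.54832644 -247.41885478    6.80377145] 11.170065688928188
```

```bash
python3 -m handwheel '[[1,0,0,-60,0,0,0],[1,0,0,-120,0,0,0],[1,0,0,-180,0,0,0],[1,0,0,-240,0,0,0],[1,0,0,-300,0,0,0],[1,0,0,-330,0,0,0]]' 40; cat > tgt.py <<'E'
from h import *
import sys
c=np.load("cap.npy");o,F=capframe(c[:2],c[2]);x,y,z=F.T;n=np.cos(c[3])*x+np.sin(c[3])*y
d,l=float(sys.argv[1]),float(sys.argv[2])
t=np.cross(z,n)
st=sensors.get_state();e=F.T@(st["ee_pos"]-o);R0=R.from_rotvec(st["eef_rot"]).as_matrix();G=np.c_[n,t,z]
print("tcp in slot frame n,t,z",np.round(G.T@(st["ee_pos"]-o),2),"w",round(st["gripper_width"],2),"F slot",np.round(G.T@st["wrist_force"],1),"ff",st["finger_force"])
print(rel(o+l*z+d*n,np.c_[z,t,-n],st))
E
python3 tgt.py 60 34.5
```

```text
t: 6.98
ee_pos: [414.9, -248.0, 339.5]
eef_rot: [-0.347, 3.122, -0.001]
wrist_force: [-0.5, -0.1, -0.8]
gripper_width: 11.4
finger_force: 40.0
tcp in slot frame n,t,z [   2.13 -256.21  256.05] w 11.41 F slot [-0.9 -0.3 -0.3] ff 39.99948978424072
([-257.4, 213.1, 80.2], [-0.292, 0.824, 0.182])
```

```bash
python3 -m handwheel '[[1,-60,20,0,-0.05,0.14,0.03],[1,-120,50,0,-0.1,0.3,0.06],[1,-180,80,0,-0.15,0.45,0.1],[1,-235,110,0,-0.2,0.6,0.13],[1,-257,160,0,-0.25,0.75,0.16],[1,-257,200,20,-0.292,0.824,0.182],[1,-257,213,60,-0.292,0.824,0.182],[1,-257,213,80,-0.292,0.824,0.182]]' 40; python3 -m handwheel '[[1,0,0,0,0,0,0],[1,0,0,0,0,0,0],[1,0,0,0,0,0,0]]';python3 tgt.py 60 34.5; python3 -c "
from h import *
st=sensors.get_state();np.save('w2.npy',np.r_[st['ee_pos'],st['eef_rot']])
im=viewer.capture('wrist');cv2.imwrite('pics/w2.png',im);print(st['qpos'])
a=im[60:330,200:460];cv2.imwrite('pics/w2c.png',cv2.resize(a,None,fx=2.2,fy=2.2,interpolation=cv2.INTER_CUBIC))"
```

```text
t: 7.98
ee_pos: [618.3, 19.7, 251.5]
eef_rot: [0.035, -2.27, -0.242]
wrist_force: [-0.4, -1.2, -0.3]
gripper_width: 11.1
finger_force: 40.0
t: 8.35
ee_pos: [618.8, 16.0, 257.9]
eef_rot: [0.031, -2.28, -0.244]
wrist_force: [0.5, 0.1, -2.0]
gripper_width: 11.0
finger_force: 40.0
tcp in slot frame n,t,z [58.87 -0.68 33.78] w 11.02 F slot [-0.9 -0.2 -1.8] ff 39.99973118305206
([0.7, 0.7, -1.1], [0.002, -0.0, 0.0])
[-0.0796606   1.06736629  0.39909978  0.18639771  2.53509614 -1.57273058]
```

View pics/w2c.png

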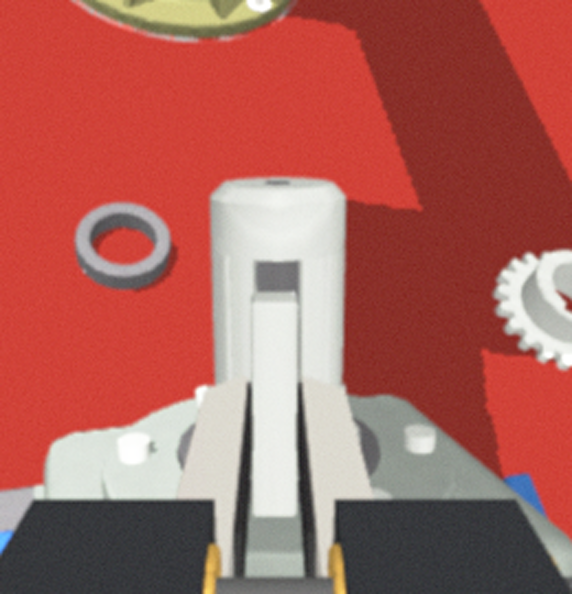

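Fingers hold the key straight over the slot: the key's end is at crop (275,296), and the slot's end (278,262) is centred on the shaft. Now I'll quantify the offsets.

```bash
python3 - <<'E'
from h import *
a=np.load("w2.npy");st=dict(ee_pos=a[:3],eef_rot=a[3:]);kv=cam("wrist",st);R0=R.from_rotvec(a[3:]).as_matrix()
print("key end bottom/top edge",[proj(kv,a[:3]+R0@[30,0,zz])[0].round(1) for zz in (6.8,-5.2)])
c=np.load("cap.npy");o,F=capframe(c[:2],c[2]);x,y,z=F.T;n=np.cos(c[3])*x+np.sin(c[3])*y;t=np.cross(z,n)
f=lambda N,T,Z:proj(kv,o+N*n+T*t+Z*z)[0].round(1)
print("slot end mouth L,R, end-centre",f(20.95,6.7,66),f(20.95,-6.7,66),f(16,0,66),"hole",f(0,0,87))
im=cv2.imread("pics/w2.png");g=cv2.cvtColor(im,cv2.COLOR_BGR2GRAY).astype(int)
print("col row profile 320..330 rows 170-205",g[170:206,322:329].mean(1).round().astype(int).tolist())
for r in (184,186,188): print(r,g[r,286:366].tolist())
for r in (210,220):print(r,g[r,286:366].tolist())
E
```

```text
key end bottom/top edge [array([325.5, 193. ]), array([325.6, 198.5])]
slot end mouth L,R, end-centre [336.3 178.2] [316.3 178.2] [326.2 176.7] hole [326.1 143.2]
col row profile 320..330 rows 170-205 [237, 237, 236, 235, 235, 234, 234, 231, 208, 142, 116, 118, 118, 116, 117, 117, 118, 116, 118, 116, 116, 120, 149, 189, 198, 200, 206, 224, 237, 238, 237, 237, 238, 237, 238, 237]
184 [103, 106, 110, 109, 113, 107, 105, 109, 107, 121, 146, 171, 181, 180, 185, 195, 211, 223, 212, 212, 214, 216, 216, 219, 221, 226, 227, 224, 220, 189, 144, 124, 120, 118, 119, 116, 117, 113, 118, 117, 116, 119, 120, 119, 113, 117, 112, 114, 119, 133, 180, 212, 231, 234, 231, 230, 232, 230, 232, 231, 230, 227, 227, 227, 227, 217, 217, 208, 201, 184, 137, 86, 71, 77, 77, 73, 76, 74, 72, 74]
186 [105, 108, 109, 109, 107, 106, 111, 106, 108, 120, 146, 166, 179, 181, 184, 199, 207, 221, 212, 209, 213, 218, 216, 219, 223, 222, 225, 224, 219, 187, 146, 123, 118, 116, 118, 114, 116, 118, 114, 118, 118, 120, 121, 117, 116, 114, 116, 115, 115, 136, 182, 214, 232, 232, 232, 232, 230, 230, 231, 233, 229, 229, 228, 22
[... 561 characters left out ...]
19, 222, 216, 215, 215, 216, 220, 222, 224, 227, 221, 211, 224, 233, 234, 234, 236, 237, 234, 238, 237, 238, 236, 237, 238, 236, 236, 236, 235, 236, 232, 217, 180, 175, 212, 231, 233, 231, 231, 231, 230, 231, 231, 228, 228, 230, 225, 221, 217, 214, 203, 198, 174, 112, 70, 72, 73, 74, 70, 71, 75, 72, 71]
220 [104, 107, 105, 102, 110, 104, 109, 106, 107, 111, 120, 143, 171, 182, 186, 188, 201, 217, 225, 214, 216, 212, 216, 218, 221, 224, 224, 223, 209, 224, 232, 233, 233, 236, 235, 237, 237, 237, 236, 238, 237, 237, 237, 237, 236, 235, 237, 232, 218, 179, 178, 214, 230, 231, 232, 230, 231, 231, 229, 230, 228, 229, 230, 225, 220, 216, 214, 206, 186, 150, 100, 71, 74, 71, 74, 72, 76, 72, 75, 75]
```

```bash
python3 -m handwheel '[[1,0,0.7,10,0,0,0],[1,0,0.7,20,0,0,0],[1,0,0.7,26,0,0,0],[1,0,0.7,28,0,0,0],[1,0,0.7,28,0,0,0],[1,0,0.7,28,0,0,0]]'; python3 tgt.py 22.8 33.6
```

```text
t: 9.15
ee_pos: [597.8, 21.8, 238.9]
eef_rot: [0.031, -2.278, -0.244]
wrist_force: [0.5, 0.4, -0.9]
gripper_width: 11.1
finger_force: 40.0
tcp in slot frame n,t,z [30.06  0.31 32.93] w 11.07 F slot [-0.3  0.3 -1. ] ff 39.99977767467499
([0.7, -0.3, 7.3], [0.002, -0.002, 0.001])
```

```bash
python3 - <<'E'
from h import *
im=viewer.capture("wrist");cv2.imwrite("pics/w3.png",im);g=cv2.cvtColor(im,cv2.COLOR_BGR2GRAY).astype(int)
print(g[90:200,322:329].mean(1).round().astype(int).tolist())
a=im[90:250,270:380];cv2.imwrite("pics/w3c.png",cv2.resize(a,None,fx=5,fy=5,interpolation=cv2.INTER_CUBIC)[:600])
E
```

```text
[110, 109, 110, 110, 108, 108, 109, 109, 107, 109, 109, 108, 109, 110, 109, 110, 108, 108, 110, 110, 108, 108, 110, 109, 110, 109, 108, 109, 111, 110, 108, 111, 109, 109, 110, 109, 109, 110, 110, 110, 109, 109, 109, 109, 109, 110, 111, 111, 109, 110, 110, 108, 119, 155, 185, 162, 128, 157, 195, 212, 227, 238, 240, 241, 242, 243, 244, 244, 242, 240, 238, 236, 236, 235, 236, 236, 237, 238, 238, 238, 238, 238, 239, 241, 241, 241, 241, 241, 240, 239, 238, 237, 237, 237, 236, 236, 231, 197, 138, 119, 119, 125, 153, 191, 201, 203, 210, 226, 239, 240]
```

View pics/w3c.png

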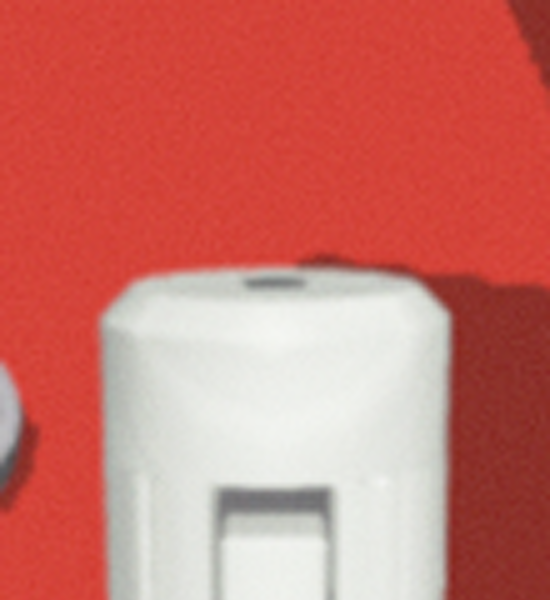

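```bash
python3 -m handwheel '[[1,0.4,-0.2,1,0,0,0],[1,0.4,-0.2,2,0,0,0],[1,0.4,-0.2,3,0,0,0],[1,0.4,-0.2,4,0,0,0],[1,0.4,-0.2,4,0,0,0]]'; python3 tgt.py 22.8 33.5
```

```text
t: 9.82
ee_pos: [594.3, 22.3, 236.4]
eef_rot: [0.032, -2.278, -0.244]
wrist_force: [-0.8, -0.4, -0.2]
gripper_width: 11.4
finger_force: 40.0
tcp in slot frame n,t,z [25.78  0.21 33.36] w 11.35 F slot [-0.7 -0.4  0.4] ff 39.99989569187164
([0.1, -0.2, 3.0], [0.002, -0.003, 0.001])
```

```bash
python3 -m handwheel '[[1,0,0,1,0,0,0],[1,0,0,2,0,0,0],[1,0,0,3,0,0,0],[1,0,0,3,0,0,0]]'; python3 tgt.py 22.8 33.5
```

```text
t: 10.32
ee_pos: [592.1, 22.8, 234.5]
eef_rot: [0.031, -2.278, -0.244]
wrist_force: [-0.6, 0.6, 0.5]
gripper_width: 10.8
finger_force: 40.0
tcp in slot frame n,t,z [22.78  0.2  33.36] w 10.76 F slot [-0.3  0.7  0.7] ff 39.999688267707825
([0.1, -0.2, -0.0], [0.002, -0.003, 0.001])
```

```bash
python3 -m handwheel '[[1,0,0,0.5,0,0,0],[1,0,0,1,0,0,0],[1,0,0,1.5,0,0,0],[1,0,0,1.5,0,0,0]]'; python3 tgt.py 22.8 33.5
```

```text
t: 10.82
ee_pos: [591.7, 22.8, 234.3]
eef_rot: [0.031, -2.283, -0.244]
wrist_force: [15.1, -1.5, 6.4]
gripper_width: 11.1
finger_force: 40.0
tcp in slot frame n,t,z [22.38  0.16 33.43] w 11.08 F slot [15.7  0.5 -5. ] ff 40.030115246772766
([0.1, -0.2, -0.4], [0.002, 0.002, 0.001])
```

```bash
python3 -m handwheel '[[1,0,0,-0.8,0,0,0],[0.5,0,0,-0.8,0,0,0],[0.3,0,0,-0.8,0,0,0],[0.3,0,0,-0.8,0,0,0],[0.3,0,0,-0.8,0,0,0],[0.3,0,0,-3,0,0,0]]'; python3 -m handwheel '[[0.3,0,0,-20,0,0,0],[0.3,0,0,-40,0,0,0],[0.3,0,0,-40,0,0,0],[0.3,0,0,-40,0,0,0]]';python3 tgt.py 22.8 33.5; python3 -c "
from h import *
st=sensors.get_state();np.save('w4.npy',np.r_[st['ee_pos'],st['eef_rot']])
im=viewer.capture('wrist');cv2.imwrite('pics/w4.png',im)
a=im[100:330,220:440];cv2.imwrite('pics/w4c.png',cv2.resize(a,None,fx=2.6,fy=2.6,interpolation=cv2.INTER_CUBIC))"
```

```text
t: 11.58
ee_pos: [593.3, 22.6, 235.5]
eef_rot: [0.031, -2.278, -0.244]
wrist_force: [-0.6, 0.6, -0.1]
gripper_width: 33.0
finger_force: 0.0
t: 12.08
ee_pos: [623.0, 16.1, 260.3]
eef_rot: [0.031, -2.277, -0.244]
wrist_force: [0.1, 0.8, -0.2]
gripper_width: 33.2
finger_force: 0.0
tcp in slot frame n,t,z [63.56  0.07 32.78] w 33.22 F slot [-0.2  0.8 -0.3] ff 0.0
([0.6, -0.1, 40.8], [0.002, -0.004, 0.001])
```

View pics/w4c.png

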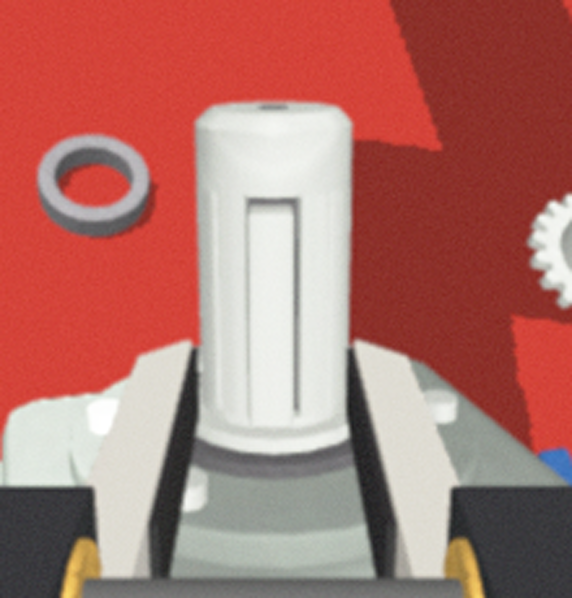

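The key lies in the slot between the walls (crop 247–298 px wide, upper end at row 200), and the fingers are clear of it. Next is the sprocket.

```bash
python3 -c "
from h import *
Rm=np.c_[[-1,0,0],[0,1,0],[0,0,-1.]]
print(rel([411,298,200],Rm)); R0=R.from_rotvec(sensors.get_state()['eef_rot']).as_matrix()
for w in ([0,0,80],[-80,0,120],[-150,140,120],[-211,282,60]): print(np.round(R0.T@np.array(w)))"
```

```text
([65.4, 253.1, 244.3], [0.2, -0.853, 0.026])
[ 60.  15. -51.]
[142.  18. -17.]
[174. 151.  59.]
[155. 276. 167.]
```

```bash
python3 -m handwheel '[[-1,45,11,-38,0,0,0],[-1,90,17,-40,0.05,-0.18,0],[-1,130,45,-20,0.1,-0.35,0.01],[-1,150,90,20,0.13,-0.53,0.015],[-1,174,151,59,0.17,-0.7,0.02],[-1,160,200,100,0.2,-0.853,0.026],[-1,155,253,130,0.2,-0.853,0.026],[-1,120,253,180,0.2,-0.853,0.026]]';  python3 -m handwheel '[[-1,-40,0,40,0,0,0],[-1,-40,0,40,0,0,0],[-1,-40,0,40,0,0,0]]'
cat > spr.py <<'E'
from h import *
import sys
st=sensors.get_state();im=viewer.capture("wrist");cv2.imwrite("pics/"+sys.argv[1],im);kv=cam("wrist",st)
print(st["ee_pos"],st["qpos"])
for t in ("sprocket","keyway"): 
  for r in finder.find_in(t,"wrist")[:1]:
    x,y,w,h=r["rect"];print(t,r,onplane(kv,(x+w/2,y+h/2),20))
# rectify plane z=36 (boss top)
S=5;c=(411,298);W=130
P=[(c[0]+dx,c[1]+dy,36.) for dx,dy in ((-65,-65),(65,-65),(65,65),(-65,65))]
H=cv2.getPerspectiveTransform(proj(kv,np.array(P)).astype(np.float32),np.float32([[0,0],[W*S,0],[W*S,W*S],[0,W*S]]))
cv2.imwrite("pics/r_"+sys.argv[1],cv2.warpPerspective(im,H,(W*S,W*S),flags=cv2.INTER_CUBIC)[25:625,25:625])
E
python3 spr.py s0.png
```

```text
t: 13.12
ee_pos: [431.3, 266.0, 305.9]
eef_rot: [-0.004, 3.134, 0.005]
wrist_force: [1.1, 0.6, -0.5]
gripper_width: 94.2
finger_force: 0.0
t: 13.5
ee_pos: [473.1, 263.7, 265.1]
eef_rot: [0.001, 3.14, 0.001]
wrist_force: [-0.6, 0.8, 0.8]
gripper_width: 93.7
finger_force: 0.0
[473.08230884 263.73790509 265.06386555] [ 4.41134028e-01  2.41048053e-01  1.45717398e+00 -3.72314319e-04
  1.44166837e+00 -1.12915658e+00]
sprocket {'rect': [315.5, 71.5, 79.1, 86.7], 'conf': 0.84} [405.81185797 301.28366555  20.        ]
keyway {'rect': [312.6, 75.2, 84.0, 80.0], 'conf': 0.59} [406.23198059 300.73673174  20.        ]
```

View pics/r_s0.png

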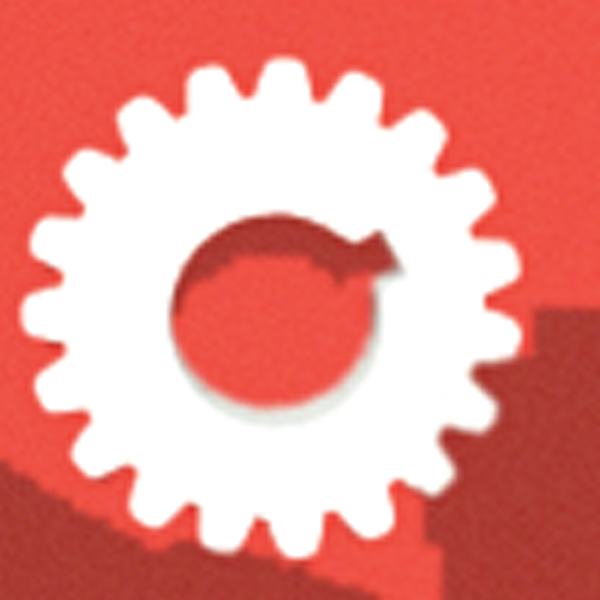

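Rectified view (5 px/mm): the plate outline is centred at about (271,308), which gives a sprocket centre of about (406,302) in world coordinates. The keyway points up-right at image (392,251), about −27° in world.

```bash
python3 -c "
from h import *
kv=cam('scene');print('oil',onplane(kv,(424,220),0))
print(rel([405.8,301.8,140],np.c_[[0,1,0],[1,0,0],[0,0,-1.]]))"
python3 -m handwheel '[[-1,60,35,0,0,0,0.18],[-1,67,38,20,0,0,0.37],[-1,67,38,40,0,0,0.55],[-1,67,38,60,0,0,0.74],[-1,67,38,80,0,0,0.92],[-1,67,38,100,0,0,1.1],[-1,67,38,120,0,0,1.3],[-1,67,38,125,0,0,1.49]]'
python3 -m handwheel '[[-1,0,0,0,0,0,0.08],[-1,0,0,0,0,0,0.08],[-1,0,0,0,0,0,0.08]]'
python3 spr.py s1.png
python3 -c "
from h import *
print(rel([405.8,301.8,10.5],np.c_[[0,1,0],[1,0,0],[0,0,-1.]]))"
```

```text
oil [683.06135559 302.09632746   0.        ]
([68.0, 37.7, 125.6], [0.003, 0.002, 1.57])
t: 14.65
ee_pos: [406.4, 301.8, 139.0]
eef_rot: [2.12, 2.318, 0.001]
wrist_force: [0.6, 0.3, -0.1]
gripper_width: 94.2
finger_force: 0.0
t: 15.02
ee_pos: [406.8, 302.1, 139.8]
eef_rot: [2.201, 2.24, 0.003]
wrist_force: [-1.2, 0.2, 0.2]
gripper_width: 93.7
finger_force: 0.0
[406.82014649 302.09884728 139.82323299] [ 5.66690421e-01  2.69306200e-01  1.72106707e+00 -4.98061588e-04
  1.14929845e+00  5.49445773e-01]
sprocket {'rect': [266.7, 137.8, 107.1, 103.6], 'conf': 0.71} [403.77891537 305.31326437  20.        ]
keyway {'rect': [265.9, 136.1, 110.9, 105.9], 'conf': 0.59} [404.79078729 305.85568609  20.        ]
([-0.3, -1.1, 129.0], [0.001, -0.0, 0.016])
```

View pics/r_s1.png

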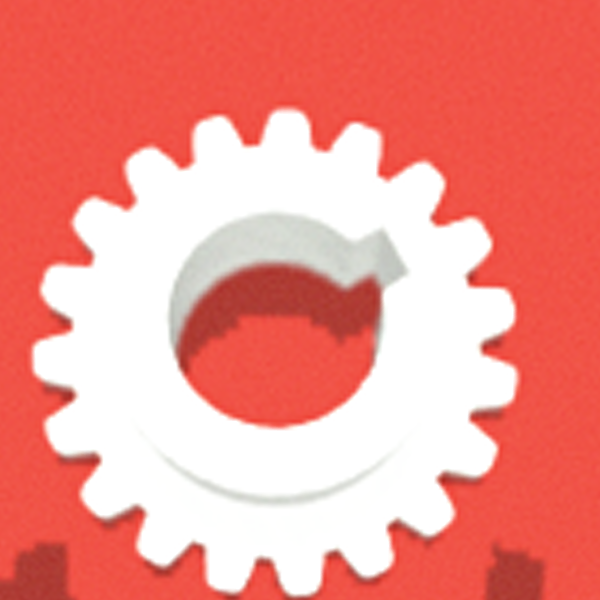

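The bore rim is centred at (275,320), which puts the centre at (406.1,302.1) in world. The keyway corners at (382,230) and (408,270) put it at about −30.5° in world.

```bash
python3 -m handwheel '[[-1,0,-0.9,50,0,0,0.016],[-1,0,-0.9,95,0,0,0.016],[-1,0,-0.9,118,0,0,0.016],[-1,0,-0.9,126,0,0,0.016],[-1,0,-0.9,127,0,0,0.016],[-1,0,-0.9,127,0,0,0.016],[-1,0,-0.9,127,0,0,0.016]]' 50
```

```text
t: 16.05
ee_pos: [406.3, 302.3, 13.1]
eef_rot: [2.221, 2.22, 0.003]
wrist_force: [0.5, 0.6, -0.4]
gripper_width: 93.8
finger_force: 0.0
```

```bash
python3 -m handwheel '[[-1,0,0,2,0,0,0],[1,0,0,2,0,0,0],[1,0,0,2,0,0,0],[1,0,0,2,0,0,0],[1,0,0,2,0,0,0],[1,0,0,2,0,0,0],[1,0,0,2,0,0,0]]' 50; python3 -m handwheel '[[1,0,0,-30,0,0,0],[1,0,0,-60,0,0,0],[1,0,0,-110,0,0,0],[1,0,0,-110,0,0,0],[1,0,0,-110,0,0,0]]'
python3 - <<'E'
from h import *
st=sensors.get_state();im=viewer.capture("wrist");cv2.imwrite("pics/h0.png",im);kv=cam("wrist",st);print(st["ee_pos"],st["gripper_width"],st["wrist_force"])
S=6;R0=R.from_rotvec(st["eef_rot"]).as_matrix()
# plane of boss top in tool frame: z=-25.5 ; axes tool y (right), tool x (down)
P=[st["ee_pos"]+R0@[b,a,-25.5] for a,b in ((-50,-50),(50,-50),(50,50),(-50,50))]
H=cv2.getPerspectiveTransform(proj(kv,np.array(P)).astype(np.float32),np.float32([[0,0],[600,0],[600,600],[0,600]]))
cv2.imwrite("pics/r_h0.png",cv2.warpPerspective(im,H,(600,600),flags=cv2.INTER_CUBIC))
E
```

```text
t: 16.92
ee_pos: [405.9, 302.0, 10.3]
eef_rot: [2.222, 2.221, 0.001]
wrist_force: [-0.6, 0.9, 1.4]
gripper_width: 67.5
finger_force: 50.0
t: 17.55
ee_pos: [405.0, 301.5, 118.3]
eef_rot: [2.222, 2.221, -0.003]
wrist_force: [-0.0, 0.2, -8.5]
gripper_width: 67.3
finger_force: 50.0
[404.97361543 301.47494419 118.30818594] 67.26647326645686 [-0.02175241  0.183625   -8.47933081]
```

View pics/r_h0.png

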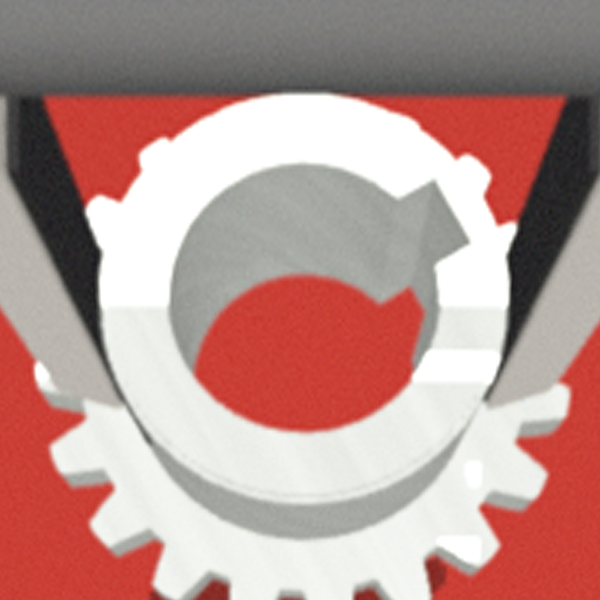

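In-hand view (6 px/mm): the boss outline is centred at (304,296) and the bore at (304,298). The keyway corners at (435,180) and (470,243) put the keyway 30° from tool +y toward tool −x.

```bash
cat > ins.py <<'E'
from h import *
import sys
c=np.load("cap.npy");o,F=capframe(c[:2],c[2]);x,y,z=F.T;n=np.cos(c[3])*x+np.sin(c[3])*y;t=np.cross(z,n)
o=o-0.4*n+0.15*t
a=np.radians(29.8);k=np.array([-np.sin(a),np.cos(a),0]);e=np.array([0,0,1.])
Rt=np.c_[n,np.cross(-z,n),-z]@np.c_[k,np.cross(e,k),e].T
st=sensors.get_state();R0=R.from_rotvec(st["eef_rot"]).as_matrix();G=np.c_[n,t,z]
off=np.array([-0.2,0,10.3])
so=st["ee_pos"]+R0@off
print("sprocket in slot frame n,t,z",np.round(G.T@(so-o),2),"w",round(st["gripper_width"],2),"F ntz",np.round(G.T@st["wrist_force"],1),"M",np.round(G.T@st["ft_torque"],2),"q",np.round(st["qpos"],2))
l=float(sys.argv[1]);print("to l",rel(o+l*z-Rt@off,Rt,st))
E
python3 ins.py 135
```

```text
sprocket in slot frame n,t,z [-243.97  239.31   34.79] w 67.54 F ntz [-5.2 -1.1 -5.8] M [ 0.08  0.06 -0.05] q [ 0.57  0.29  1.74 -0.    1.11  0.57]
to l ([-286.3, 95.5, -184.4], [-0.739, -0.031, -0.375])
```

```bash
python3 -m handwheel '[[1,0,0,-60,0,0,0],[1,-20,0,-120,-0.1,0,-0.05],[1,-60,10,-180,-0.25,0,-0.12],[1,-115,30,-190,-0.4,-0.015,-0.2],[1,-170,50,-190,-0.55,-0.02,-0.28],[1,-225,75,-187,-0.7,-0.03,-0.35],[1,-280,95,-184,-0.739,-0.031,-0.375],[1,-286,95.5,-184.4,-0.739,-0.031,-0.375]]'; python3 -m handwheel '[[1,0,0,0,0,0,0],[1,0,0,0,0,0,0],[1,0,0,0,0,0,0]]'; python3 ins.py 100
```

```text
t: 18.6
ee_pos: [500.4, 14.0, 301.7]
eef_rot: [1.404, 2.098, 0.655]
wrist_force: [0.4, 0.8, -8.0]
gripper_width: 67.3
finger_force: 50.0
t: 18.98
ee_pos: [500.8, 16.9, 304.1]
eef_rot: [1.4, 2.098, 0.658]
wrist_force: [-0.5, 0.4, -8.3]
gripper_width: 67.3
finger_force: 50.0
sprocket in slot frame n,t,z [  0.71   1.77 135.76] w 67.32 F ntz [-5.8 -1.2 -5.9] M [-0.29  1.25 -0.04] q [-0.15 -0.27  2.03  0.32  0.69 -0.72]
to l ([-1.2, -1.6, 35.8], [0.002, -0.002, -0.001])
```

```bash
python3 -m handwheel '[[1,-1.2,-1.6,15,0,0,0],[1,-1.2,-1.6,30,0,0,0],[1,-1.2,-1.6,42,0,0,0],[1,-1.2,-1.6,44,0,0,0],[1,-1.2,-1.6,44,0,0,0],[1,-1.2,-1.6,44,0,0,0]]'; python3 ins.py 80
```

```text
t: 19.73
ee_pos: [529.5, 18.8, 271.7]
eef_rot: [1.4, 2.095, 0.658]
wrist_force: [0.3, 0.6, -7.1]
gripper_width: 67.3
finger_force: 50.0
sprocket in slot frame n,t,z [ 1.13 -0.74 92.51] w 67.33 F ntz [-4.4 -0.7 -5.5] M [-0.32  1.21 -0.06] q [-0.13 -0.16  2.03  0.35  0.59 -0.74]
to l ([1.2, -0.6, 12.5], [0.004, -0.0, -0.001])
```

```bash
python3 -m handwheel '[[1,1.0,-0.5,2,0,0,0],[1,1.0,-0.5,4,0,0,0],[1,1.0,-0.5,6,0,0,0],[1,1.0,-0.5,8,0,0,0],[1,1.0,-0.5,8,0,0,0]]'; python3 ins.py 80
```

```text
t: 20.35
ee_pos: [534.2, 20.4, 264.7]
eef_rot: [1.401, 2.096, 0.658]
wrist_force: [0.1, 0.5, -7.2]
gripper_width: 67.7
finger_force: 50.0
sprocket in slot frame n,t,z [-0.2  -0.16 84.01] w 67.71 F ntz [-4.6 -0.9 -5.5] M [-0.34  1.18 -0.03] q [-0.12 -0.14  2.02  0.35  0.57 -0.74]
to l ([0.0, 0.3, 4.0], [0.003, -0.001, -0.002])
```

```bash
python3 -m handwheel '[[1,0,0.2,2,0,0,0],[1,0,0.2,4,0,0,0],[1,0,0.2,6,0,0,0],[1,0,0.2,8,0,0,0],[1,0,0.2,8,0,0,0]]'; python3 ins.py 66
```

```text
t: 20.98
ee_pos: [539.7, 21.3, 258.9]
eef_rot: [1.401, 2.096, 0.658]
wrist_force: [1.1, -0.5, -7.8]
gripper_width: 67.2
finger_force: 50.0
sprocket in slot frame n,t,z [ 4.000e-02 -4.000e-02  7.603e+01] w 67.21 F ntz [-4.1 -1.8 -6.5] M [-0.44  1.16 -0.05] q [-0.12 -0.12  2.02  0.35  0.55 -0.75]
to l ([0.1, -0.0, 10.0], [0.003, -0.001, -0.001])
```

```bash
python3 -m handwheel '[[1,0,0,3,0,0,0],[1,0,0,6,0,0,0],[1,0,0,9,0,0,0],[1,0,0,10,0,0,0],[1,0,0,10,0,0,0]]'; python3 ins.py 62; python3 -m handwheel '[[1,0,0,1,0,0,0],[1,0,0,2,0,0,0],[1,0,0,3,0,0,0],[1,0,0,3,0,0,0]]'; python3 ins.py 60
```

```text
t: 21.6
ee_pos: [546.3, 22.3, 251.6]
eef_rot: [1.401, 2.096, 0.658]
wrist_force: [0.0, -1.0, -6.9]
gripper_width: 67.8
finger_force: 50.0
sprocket in slot frame n,t,z [ 1.100e-01 -2.000e-02  6.611e+01] w 67.82 F ntz [-4.3 -2.3 -5. ] M [-0.47  1.19  0.03] q [-0.12 -0.1   2.02  0.36  0.53 -0.75]
to l ([0.1, -0.1, 4.1], [0.003, -0.001, -0.002])
t: 22.1
ee_pos: [548.3, 22.6, 249.4]
eef_rot: [1.401, 2.096, 0.658]
wrist_force: [0.9, -0.1, -7.5]
gripper_width: 67.4
finger_force: 50.0
sprocket in slot frame n,t,z [ 1.400e-01 -2.000e-02  6.313e+01] w 67.35 F ntz [-4.1 -1.4 -6.2] M [-0.41  1.09  0.01] q [-0.11 -0.09  2.02  0.36  0.53 -0.75]
to l ([0.1, -0.1, 3.1], [0.003, -0.001, -0.002])
```

```bash
python3 -m handwheel '[[1,0,0,1,0,0,0],[1,0,0,2,0,0,0],[1,0,0,2.5,0,0,0],[1,0,0,2.5,0,0,0]]'; python3 ins.py 60;
```

```text
t: 22.6
ee_pos: [549.9, 22.9, 247.5]
eef_rot: [1.401, 2.096, 0.658]
wrist_force: [0.7, -0.6, -7.2]
gripper_width: 67.5
finger_force: 50.0
sprocket in slot frame n,t,z [ 0.13 -0.   60.62] w 67.51 F ntz [-4.  -1.9 -5.7] M [-0.4   1.12 -0.  ] q [-0.11 -0.08  2.02  0.36  0.52 -0.76]
to l ([0.1, -0.1, 0.6], [0.003, -0.001, -0.002])
```

```bash
python3 -m handwheel '[[1,0,0,1,0,0,0],[1,0,0,2,0,0,0],[1,0,0,3,0,0,0],[1,0,0,3,0,0,0]]'; python3 ins.py 50; python3 -m handwheel '[[1,0,0,1,0,0,0],[1,0,0,2,0,0,0],[1,0,0,3,0,0,0],[1,0,0,3,0,0,0]]'; python3 ins.py 50
```

```text
t: 23.1
ee_pos: [551.9, 23.2, 245.3]
eef_rot: [1.401, 2.096, 0.658]
wrist_force: [0.7, -0.6, -7.5]
gripper_width: 67.4
finger_force: 50.0
sprocket in slot frame n,t,z [ 0.14 -0.   57.6 ] w 67.39 F ntz [-4.2 -1.9 -5.9] M [-0.45  1.12  0.03] q [-0.11 -0.08  2.01  0.36  0.52 -0.76]
to l ([0.1, -0.1, 7.6], [0.003, -0.001, -0.002])
t: 23.6
ee_pos: [553.9, 23.5, 243.1]
eef_rot: [1.401, 2.096, 0.658]
wrist_force: [0.3, 0.1, -8.0]
gripper_width: 67.6
finger_force: 50.0
sprocket in slot frame n,t,z [1.60e-01 3.00e-02 5.46e+01] w 67.59 F ntz [-4.9 -1.3 -6.1] M [-0.41  1.07 -0.06] q [-0.11 -0.07  2.01  0.37  0.51 -0.76]
to l ([0.1, -0.1, 4.6], [0.003, -0.001, -0.001])
```

The keyway has gone over the key without any force. I'll keep sliding in small steps.

```bash
python3 -m handwheel '[[1,0,0,2,0,0,0],[1,0,0,4,0,0,0],[1,0,0,6,0,0,0],[1,0,0,8,0,0,0],[1,0,0,8,0,0,0]]'; python3 ins.py 50 | head -1; python3 -m handwheel '[[1,0,0,2,0,0,0],[1,0,0,4,0,0,0],[1,0,0,6,0,0,0],[1,0,0,8,0,0,0],[1,0,0,8,0,0,0]]'; python3 ins.py 30
```

```text
t: 24.22
ee_pos: [559.3, 24.3, 237.0]
eef_rot: [1.401, 2.096, 0.658]
wrist_force: [0.9, -1.4, -7.8]
gripper_width: 67.6
finger_force: 50.0
sprocket in slot frame n,t,z [1.30e-01 1.00e-02 4.65e+01] w 67.62 F ntz [-4.2 -2.7 -6.2] M [-0.46  1.14 -0.09] q [-0.11 -0.05  2.01  0.37  0.49 -0.77]
t: 24.85
ee_pos: [564.5, 25.2, 231.1]
eef_rot: [1.401, 2.096, 0.658]
wrist_force: [0.4, -0.5, -7.5]
gripper_width: 67.7
finger_force: 50.0
sprocket in slot frame n,t,z [ 0.09  0.04 38.51] w 67.71 F ntz [-4.4 -1.9 -5.7] M [-0.49  1.11 -0.07] q [-0.1  -0.03  2.    0.38  0.48 -0.77]
to l ([0.0, -0.1, 8.5], [0.003, -0.001, -0.002])
```

```bash
python3 -m handwheel '[[1,0,0,3,0,0,0],[1,0,0,6,0,0,0],[1,0,0,9,0,0,0],[1,0,0,12,0,0,0],[1,0,0,15,0,0,0],[1,0,0,15,0,0,0]]'; python3 ins.py 50 | head -1; python3 -m handwheel '[[1,0,0,3,0,0,0],[1,0,0,6,0,0,0],[1,0,0,9,0,0,0],[1,0,0,12,0,0,0],[1,0,0,15,0,0,0],[1,0,0,17,0,0,0],[1,0,0,17,0,0,0]]'; python3 ins.py 0
```

```text
t: 25.6
ee_pos: [574.5, 26.7, 219.8]
eef_rot: [1.401, 2.096, 0.657]
wrist_force: [0.7, -0.1, -7.8]
gripper_width: 67.2
finger_force: 50.0
sprocket in slot frame n,t,z [ 0.05  0.07 23.44] w 67.2 F ntz [-4.5 -1.5 -6.2] M [-0.4   1.21 -0.06] q [-0.1   0.01  1.99  0.39  0.45 -0.78]
t: 26.48
ee_pos: [585.7, 28.5, 207.4]
eef_rot: [1.401, 2.096, 0.658]
wrist_force: [-0.1, -0.2, -7.7]
gripper_width: 67.9
finger_force: 50.0
sprocket in slot frame n,t,z [0.17 0.14 6.53] w 67.88 F ntz [-5.  -1.6 -5.7] M [-0.45  1.24 -0.03] q [-0.09  0.05  1.98  0.41  0.42 -0.8 ]
to l ([-0.0, -0.2, 6.5], [0.003, -0.001, -0.002])
```

```bash
python3 -m handwheel '[[1,0,0,2,0,0,0],[1,0,0,4,0,0,0],[1,0,0,5,0,0,0],[1,0,0,6,0,0,0],[1,0,0,6,0,0,0]]'; python3 ins.py 0;  python3 -m handwheel '[[1,0,0,0.7,0,0,0],[1,0,0,1.4,0,0,0],[1,0,0,1.4,0,0,0]]'; python3 ins.py 0
```

```text
t: 27.1
ee_pos: [589.7, 29.1, 203.0]
eef_rot: [1.401, 2.096, 0.658]
wrist_force: [-0.6, 0.6, -7.0]
gripper_width: 67.4
finger_force: 50.0
sprocket in slot frame n,t,z [0.22 0.14 0.61] w 67.43 F ntz [-5.1 -0.7 -4.9] M [-0.36  1.27 -0.04] q [-0.09  0.07  1.98  0.42  0.41 -0.8 ]
to l ([-0.0, -0.2, 0.6], [0.003, -0.001, -0.001])
t: 27.48
ee_pos: [590.2, 29.1, 202.7]
eef_rot: [1.4, 2.096, 0.658]
wrist_force: [-18.9, -4.6, 5.9]
gripper_width: 67.3
finger_force: 50.0
sprocket in slot frame n,t,z [0.39 0.13 0.02] w 67.35 F ntz [-9.6 -4.5 17.3] M [-0.91  2.54 -0.07] q [-0.09  0.07  1.98  0.42  0.41 -0.81]
to l ([0.1, -0.4, 0.0], [0.003, -0.001, -0.001])
```

```bash
python3 -m handwheel '[[1,0,0,-0.7,0,0,0],[-0.75,0,0,-0.7,0,0,0],[-0.75,0,0,-0.7,0,0,0],[-0.75,0,0,-0.7,0,0,0],[-0.75,0,0,-0.7,0,0,0]]'; python3 -m handwheel '[[-0.75,0,0,-5,0,0,0],[-0.75,0,0,-20,0,0,0],[-0.75,0,0,-50,0,0,0],[-0.75,0,0,-85,0,0,0],[-0.75,0,0,-120,0,0,0],[-0.75,0,0,-140,0,0,0],[-0.75,0,0,-140,0,0,0]]'
python3 - <<'E'
from h import *
st=sensors.get_state();im=viewer.capture("wrist");cv2.imwrite("pics/f.png",im);kv=cam("wrist",st)
c=np.load("cap.npy");o,F=capframe(c[:2],c[2]);z=F[:,2]
print("expected plate centre px",proj(kv,[o+4*z,o+36*z,o+87*z]).round(1).tolist())
th=np.linspace(0,2*np.pi,60)
for r,h in ((52,9),(34,36)):
    P=proj(kv,np.array([o+F@[r*np.cos(a),r*np.sin(a),h] for a in th]));print(r,h,"bbox",P.min(0).round(),(P.max(0)-P.min(0)).round())
print(finder.find_in("sprocket","wrist")[:2])
for n in ("scene","side"):
    viewer.capture(n);print(n,proj(cam(n),o+15*z).round(),finder.find_in("sprocket",n)[:2])
E
```

```text
t: 28.1
ee_pos: [590.4, 29.1, 202.9]
eef_rot: [1.4, 2.095, 0.658]
wrist_force: [0.1, -0.3, 0.0]
gripper_width: 81.9
finger_force: 0.0
t: 28.98
ee_pos: [497.2, 14.6, 307.9]
eef_rot: [1.399, 2.093, 0.659]
wrist_force: [-0.5, 0.3, -0.8]
gripper_width: 82.2
finger_force: 0.0
expected plate centre px [[322.6, 185.9], [322.6, 193.9], [322.6, 210.7]]
52 9 bbox [270. 134.] [105. 102.]
34 36 bbox [285. 157.] [74. 72.]
[{'rect': [269.9, 133.7, 101.7, 100.7], 'conf': 0.66}]
scene [[340. 199.]] []
side [[298. 190.]] [{'rect': [283.6, 177.6, 29.9, 28.3], 'conf': 0.8}]
```

The sprocket's image rectangle matches the one predicted for fully home, and the fingers are clear of it.

```bash
python3 -c "
from station import arm
print(arm.sign_off())"
```

```text
the job is handed in; nothing more can be done
None
```

I fitted the key in the slot and slid the sprocket over it to the shoulder without forcing it; both are released and the job is handed in, at about 29 s, though the hand-in returned no verdict.

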